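Stow the parcel and latch the locker door

ROBOT

A 6-joint arm with a two-finger parallel gripper is mounted at the origin on the work surface. World frame = base frame: x ahead of the robot, y to its left, z up, the work surface at z = 0. Lengths are in mm, angles in rad, forces in N, time in s.
With the tool pointing down it reaches from about 300 to 875 mm from the base axis. Payload 6.4 kg.
Tool frame: the origin (TCP) lies midway between the tips of the shut fingers; the grasp point (between the pads) lies 19 mm behind it; z points along the fingers, y is the direction in which the jaws open and shut (so a half turn about z gives the same grasp; the last joint's range is limited). The gripper opens to 88 mm and grips with 3 to 60 N. Pads are 18 mm wide; open, the fingers measure 123 mm over their backs; the gripper's body (75 mm by 187 mm) begins 45 mm behind the grasp point.
Start: joints at [-1.351, 0.181, 1.607, -0, 1.354, -0.206], TCP at [237.521, -523.665, 238.714] pointing down, gripper open.
Joint ranges: [-2.99, 2.99], [-0.89, 2.07], [0.3, 2.58], [-1.14, 4.28], [0, 2.63], [-3.12, 3.12]. Speed limits (rad/s): [2.57, 2.57, 3.01, 3.14, 3.14, 3.14].

INTERFACE

Orientations are given as a unit quaternion [x, y, z, w].
In Python, from cell import arm gives the robot as it stands.
- The arm moves only by the tool step_arm, never from a script. Its arguments are lists of equal length, an entry for each row: "dp": the shift along the tool's x, y, z in mm, a list of three; "delta_rot": the turn, a rotation vector about the tool's x, y, z in rad, a list of three. In form: {"dp": [[x, y, z], ...], "delta_rot": [[rx, ry, rz], ...]}. A call has 1 to 12 rows; each row shifts and turns the commanded pose from where the row before left it, along the tool's axes as they then stand; what a row does not reach is not made up. A row lasts 1/10 s, in which the tool goes at most 50 mm and 8.59 degrees, less where a joint would pass 70% of its speed; a pose out of reach is approached as far as the arm can. A call with a gripper value outside its range is refused whole. "jaw" is the closure in counts, from 0 (fully open) to 255 (shut), set as the call begins (left out, the last holds). The fingers move at their own pace and stop on an object; the grip force is fixed at half the most. Time passes only in rows, so rows that do not move let the fingers close. It gives the time, the measured TCP pose, the force and the opening at its end, in the units of the state.
- arm.get_obs(): the state, without advancing time (a new reading comes with each control period).
- arm.snapshot(name): name is "side" or "top" or "wrist"; returns a dict with "image" (420x560x3 uint8, red, green, blue), "K" (3x3 intrinsics, pixels), "k1" (the pictures are not rectified: a ray, as slopes to the right and down, at radius r is drawn at 1 + k1 r^2 times it, then the intrinsics apply), "xyz" and "attitude" of the camera in the world. Camera axes: x right, y up, looking along -z (the intrinsics and any distortion apply to the point x, -y, -z); pixel columns grow to the right and rows downward; lengths in mm; the calibration is good to about 2 mm. A picture is of the moment at which its call begins. There is no depth.
- arm.finish_job(): hands the job in, once; it reports no verdict.
Trained networks look in a picture, given as the dict that the camera call returned (one of the last four; its "shot" number tells which), for a name from the list of things; names that differ only in an ending like _2 or _b are one class to them, and where a whole thing is asked for, a point or a joint stands for the part that bears it (a point fixed in the world has none). Each returns a list of dicts, best first, with "p" (0 to 1); they miss things now and then, are a little off and sometimes report something else, mostly with a low value. They report only what shows in the picture. A call takes as long as a camera call. They do not tell look-alikes from the thing itself.
- arm.trace(picture, thing): "mask" (420x560 bool, what is visible of it) and "location" ([row, column] in pixels, amid what is visible of it).
The state is a dict: "clock": time; "joint_pos": joint angles; "joint_vel": joint speeds; "joint_torque": joint torques, N m; "tcp_pos": TCP position; "tool_rot": TCP orientation; "ft_force": force on the tool from outside, world axes, zero at the start; "torque": the same for the moment, N m; "width": opening from 0.0 (shut) to 1.0 (fully open).
Only numpy, scipy, OpenCV 4.12 (cv2) and the standard library are available. Lean on these libraries where they do the work, as an engineer would, in place of code of your own. Each camera call takes 0.05 s, during which the arm holds its last target. There are 200 camera calls.

TASK

The parcel is sticking out of the open parcel locker. First push it straight back until it no longer sticks out of the mouth, with the door still wide open; then swing the door shut and press it until it snaps onto its catch and stays fully closed by itself. Guide the door rather than throwing it, do not force it, and leave the other things on the counter as they are.

Things in the scene. Friction and masses are not known exactly. Their poses are not given: they have to be found in the camera images.
- locker: Open parcel locker: grey steel box fixed to the counter, 240 mm deep, 220 wide, 190 tall. Origin: at counter height, middle of its front (mouth) plane x = 0; x points into the locker, away from the robot, y to its left (hinge side), z up. Mouth 204 mm wide, from the inner floor (z = 20 mm) to the roof's underside (z = 172); the roof is 18 mm thick.
- door (a joint): Door angle, rad: 0 shut and seated (hard stop), grows as the door opens towards the robot; starts wide open at 1.5 to 1.75, at most 1.9. Upright hinge at the locker's left (+y) edge; a slightly stiff hinge keeps the door where it is left. The panel: flat steel, no handle, 210 mm wide, 12 thick, from 12 to 188 mm above the counter, 0.7 kg.
- door_edge (a point): Top corner of the door at its free edge, on the outer face, 188 mm above the counter. The outer face looks to the robot when shut, to the locker's left when wide open. The point's x axis is the panel's normal, from the outer to the inner face (into the locker when shut); its y axis runs along the panel from the free edge to the hinge.
- door_hinge (a point): Point on the hinge axis at the door's top, 188 mm above the counter, in the middle of the panel's thickness, 7 mm in front of the locker's mouth plane and 105 mm left of the locker's middle. Axes as door_edge.
- catch_roller (a point): Sprung steel roller catch in the mouth, right side, 90 mm up. It meets a striker bar behind the door's free edge when the door is about 0.07 rad (14 mm at the edge) from shut: the door stops there unless pressed with 12 to 16 N near its free edge (more nearer the hinge). Then resistance falls; for the last 0.02 rad the catch draws the door home and holds it with about 6 N. Between, it is not latched.
- parcel: Cardboard parcel on the locker's inner floor, partly sticking out: 150 mm long (its x), 110 wide (y), 135 tall, 0.35 to 0.7 kg, its top 155 mm above the counter, 17 mm below the roof's underside. Origin: centre of its underside; x points into the locker. Starts 35 to 60 mm proud, slightly turned; slides when pushed at its front face (a few N).
- parcel_corner_l (a point): Upper left corner of the parcel's front face (parcel frame x -75, y +55, z +135 mm).
- parcel_corner_r (a point): Upper right corner of the parcel's front face (parcel frame x -75, y -55, z +135 mm).
- neighbour: A second, shut locker of the same size and look, fixed to the counter; not to be used. Origin and axes as the locker's. Its door is flat on its front, to x = -13 mm.
- tape_roll: Bystander: roll of brown packing tape lying flat, 100 mm diameter, 48 tall. Origin: centre of its underside.
- bottle: Bystander: upright black bottle, 60 mm diameter, 170 tall. Origin: centre of its underside.
- small_box: Bystander: small cardboard box, 90 x 120 x 60 mm tall. Origin: centre of its underside.
There are look-alikes about, which are no part of the job. What is shaped like the parcel but blue or white is not meant.

How it is judged (in metres and radians):
On the way, in this order (a step that is already met when the one before it is completed fails the run):
1. the parcel is pushed in until its front no longer sticks out of the mouth (within 4 mm of flush, or deeper), the door still at 1.0 rad or more (x of each of parcel_corner_l, parcel_corner_r in the frame of locker above -0.004 m and angle between parcel's own z axis and vertical below 0.1 rad and value of joint door above 1 rad), for 0.2 s.
2. the door is pressed home onto its catch (within 0.012 rad of shut) (value of joint door below 0.012 rad), for 0.2 s.
At the end, for the whole second after the job is handed in: The door is seated on its catch, within 0.012 rad (2.5 mm at its free edge) of shut, and stays so untouched; the parcel is at rest inside, upright within 0.1 rad, both front corners not more than 4 mm in front of the mouth plane (x of each of parcel_corner_l, parcel_corner_r in the frame of locker above -0.004 m and angle between parcel's own z axis and vertical below 0.1 rad and value of joint door below 0.012 rad and linear speed of parcel below 0.01 m/s).
It fails at once if the door is thrown: closing faster than 2 rad/s while still more than 0.12 rad open (velocity of joint door below -2 rad/s and value of joint door above 0.12 rad).
It fails at once if the door is forced: pressed with more than 30 N (contact force between any of the arm, the fingers and door above 30 N).
It fails at once if the locker or the shut neighbour is pressed with more than 40 N (contact force between any of the arm, the fingers and locker above 40 N or contact force between any of the arm, the fingers and neighbour above 40 N).
It fails at once if a bystander is moved more than 20 mm or tipped (distance of any of tape_roll, bottle, small_box from where it was at the start of the episode above 0.02 m or angle between any of tape_roll, bottle, small_box's own z axis and vertical above 0.3 rad).
It also fails if it takes over 64 s, if anything falls off the work surface, if the arm or the gripper's body presses on something with over 40 N, if the wrist force passes 120 N, or if a joint passes its speed limit or range.

## Working session

There is one attempt and no reset: what is moved stays moved. The work goes in short steps, Python scripts to look and compute and a tool call to move; the robot and the scene stay as the last step left them, time stands still between calls to the robot, and variables do not carry over. Pictures are saved under pics/ and viewed, about 8 in all and at most 12, crops included, and the job is handed in when it is done.

Besides the shell and the picture viewer there is one more tool, called after "Call:" in YAML: its name, and indented under it one key for each argument. step_arm: Moves the arm, as the interface text tells. Its arguments: {"type":"object","properties":{"dp":{"type":"array","items":{"type":"array","items":{"type":"number"}}},"delta_rot":{"type":"array","items":{"type":"array","items":{"type":"number"}}},"jaw":{"type":"number"}},"required":["dp","delta_rot"]}

```bash
ls; mkdir -p pics; cat > h.py <<'E'
import numpy as np, cv2
from cell import arm
from scipy.spatial.transform import Rotation as R
def att(s):
    a=np.array(s["attitude"],float)
    return R.from_quat(a).as_matrix() if a.size==4 else a.reshape(3,3)
def proj(s,P):
    P=np.atleast_2d(P).astype(float); c=(P-np.array(s["xyz"]))@att(s)
    u=np.c_[c[:,0]/-c[:,2], -c[:,1]/-c[:,2]]
    u=u*(1+s["k1"]*(u**2).sum(1,keepdims=True)); K=np.array(s["K"])
    return np.c_[K[0,0]*u[:,0]+K[0,2],K[1,1]*u[:,1]+K[1,2]]
def ray(s,px):  # px=(col,row)
    K=np.array(s["K"]); d=np.array([(px[0]-K[0,2])/K[0,0],(px[1]-K[1,2])/K[1,1]]); u=d.copy()
    for _ in range(20): u=d/(1+s["k1"]*(u@u))
    return np.array(s["xyz"],float), att(s)@np.array([u[0],-u[1],-1])
def onz(s,px,z):
    o,v=ray(s,px); return o+v*(z-o[2])/v[2]
def save(s,n,crop=None,f=1):
    im=cv2.cvtColor(s["image"],cv2.COLOR_RGB2BGR)
    if crop: a,b,c,d=crop; im=im[b:d,a:c]
    cv2.imwrite("pics/"+n,cv2.resize(im,None,fx=f,fy=f,interpolation=cv2.INTER_CUBIC))
E
python3 - <<'E'
from h import *
ims=[]
for n in ["side","top"]:
    s=arm.snapshot(n); ims.append(s["image"]); print(n,s["xyz"],s["attitude"],s["k1"],np.array(s["K"]).tolist())
    for t in ["locker","door","door_edge","door_hinge","parcel","parcel_corner_l","parcel_corner_r","catch_roller","neighbour","tape_roll","bottle","small_box"]:
        print(t,[(round(r["p"],2),np.round(r["location"]).tolist(),int(r["mask"].sum())) for r in arm.trace(s,t)])
    save(s,n+"1.png",f=1.42)
E
```

```text
pics
side [ 231.83157913  395.56553299 1439.21096463] [-0.04555273  0.16547841  0.9558856  -0.23837904] -0.09840466968876597 [[459.33843611086814, 0.0, 289.59977092596876], [0.0, 459.33843611086814, 211.16521999777083], [0.0, 0.0, 1.0]]
locker [(0.71, [142.0, 242.0], 7652)]
door [(0.67, [201.0, 285.0], 1446)]
door_edge [(0.72, [85.0, 316.0], 530), (0.55, [198.0, 286.0], 1365)]
door_hinge [(0.83, [197.0, 286.0], 1418)]
parcel [(0.89, [271.0, 298.0], 2292), (0.81, [160.0, 278.0], 1033), (0.3, [85.0, 316.0], 509)]
parcel_corner_l [(0.74, [270.0, 296.0], 2309), (0.66, [160.0, 278.0], 1094), (0.45, [183.0, 421.0], 62)]
parcel_corner_r [(0.74, [270.0, 296.0], 2309), (0.66, [160.0, 278.0], 1094), (0.45, [183.0, 421.0], 62)]
catch_roller [(0.75, [145.0, 241.0], 7553)]
neighbour []
tape_roll [(0.6, [140.0, 352.0], 497)]
bottle [(0.76, [87.0, 314.0], 518)]
small_box [(0.67, [353.0, 208.0], 1437)]
top [ 287.65165511  -24.65207635 1530.92422546] [-0.04951519  0.03317393  0.71601898 -0.69553185] -0.01160008081980485 [[415.12969291075177, 0.0, 281.9742459618869], [0.0, 415.12969291075177, 208.3871
[... 167 characters left out ...]
 304.0], 272)]
parcel [(0.67, [269.0, 399.0], 903), (0.58, [240.0, 245.0], 1621), (0.56, [167.0, 331.0], 674)]
parcel_corner_l [(0.97, [233.0, 246.0], 1666), (0.59, [172.0, 331.0], 682), (0.55, [270.0, 402.0], 947)]
parcel_corner_r [(0.97, [233.0, 246.0], 1666), (0.59, [172.0, 331.0], 682), (0.55, [270.0, 402.0], 947)]
catch_roller [(0.96, [125.0, 330.0], 5334), (0.43, [205.0, 160.0], 1023)]
neighbour [(0.86, [130.0, 238.0], 5658), (0.33, [130.0, 325.0], 5487)]
tape_roll [(0.92, [219.0, 389.0], 346)]
bottle [(0.84, [157.0, 425.0], 388), (0.45, [170.0, 330.0], 692), (0.45, [130.0, 240.0], 5674)]
small_box [(0.77, [205.0, 160.0], 991), (0.37, [126.0, 328.0], 5405), (0.35, [171.0, 331.0], 692)]
```

View pics/side1.png

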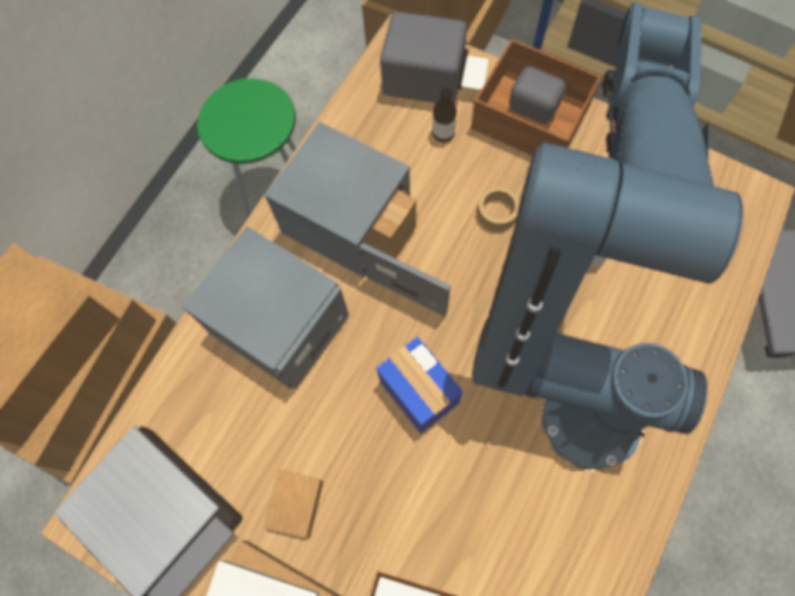

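View pics/top1.png

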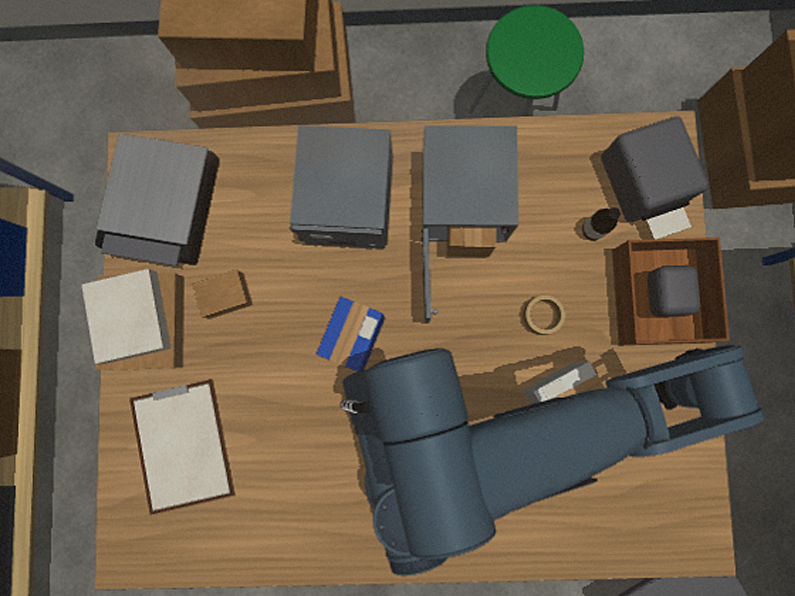

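The locker meant is the right-hand open one (top view about (470,175)/1.42, brown parcel at (471,238)/1.42). The left grey one is the shut neighbour, and the blue carton at (352,330)/1.42 is the look-alike. I'll confirm this in one enlarged crop combining both views.

```bash
python3 - <<'E'
from h import *
t=arm.snapshot("top"); s=arm.snapshot("side")
a=t["image"][80:232,280:380]; b=s["image"][80:230,180:330]
a=cv2.resize(a,None,fx=3.9,fy=3.9,interpolation=cv2.INTER_CUBIC); b=cv2.resize(b,(395,395),interpolation=cv2.INTER_CUBIC)
im=np.zeros((594,790,3),np.uint8); im[:a.shape[0],:390]=a[:594]; im[:395,395:790]=b
cv2.imwrite("pics/c1.png",im[:,:,::-1])
E
```

```text
(no output)
```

View pics/c1.png

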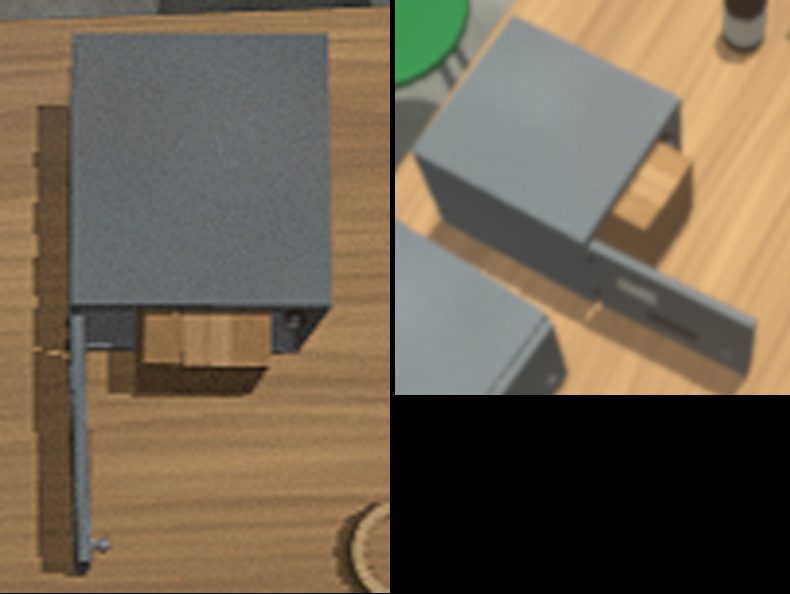

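```bash
cat > fit.py <<'E'
from h import *
from scipy.optimize import least_squares
T=lambda p:(280+p[0]/3.9-.4,80+p[1]/3.9-.4)
S=lambda p:(180+(p[0]-395)/2.633-.3,80+p[1]/2.633-.3)
t=arm.snapshot("top"); s=arm.snapshot("side")
def tf(q,P): c,n=np.cos(q[2]),np.sin(q[2]); P=np.array(P,float); return np.c_[q[0]+c*P[:,0]-n*P[:,1], q[1]+n*P[:,0]+c*P[:,1], P[:,2]]
L=[[0,110,190],[0,-110,190],[240,-110,190],[240,110,190]]
pt=[T(p) for p in [(70,303),(330,303),(328,35),(73,35)]]
ps=[S(p) for p in [(587,243),(680,100),(515,17),(415,155)]]
def res(q,P,pt,ps): return np.r_[(proj(t,tf(q,P))-pt).ravel(), (proj(s,tf(q,P))-ps).ravel()]
r=least_squares(res,[680,-90,0],args=(L,pt,ps)); q=r.x; print("locker",q.round(3),r.fun.round(1))
r1=least_squares(lambda q:res(q,L,pt,ps)[:8],q); print("top only",r1.x.round(3))
c,n=np.cos(q[2]),np.sin(q[2])
def loc(w): d=w[:2]-q[:2]; return np.array([c*d[0]+n*d[1],-n*d[0]+c*d[1]]).round(1)
for nm,p,z in [("pl",(144,363),155),("pr",(270,367),155),("edge_out",(79,562),188),("edge_in",(90,560),188),("hinge_out",(71,315),188)]:
    w=onz(t,T(p),z); print(nm,w.round(1),loc(w))
for nm,p,z in [("pr",(692,162),155),("pl",(652,228),155),("edge_out",(748,322),188),("edge_in",(755,322),188)]:
    w=onz(s,S(p),z); print("S",nm,w.round(1),loc(w))
for nm in ["tape_roll","bottle","small_box"]:
    for v in (t,s):
        rr=arm.trace(v,nm); print(nm,onz(v,rr[0]["location"][::-1],{"tape_roll":24,"bottle":85,"small_box":50}[nm]).round()) if rr else 0
w=onz(s,(421,183),50)
E
python3 fit.py
```

```text
locker [ 6.06069e+02 -1.61519e+02 -3.40000e-02] [-0.   1.2  0.3  1.2 -0.5 -0.1 -0.7  0.2 -0.7  0.3  0.8 -0.8 -0.6 -0.8
 -1.1 -1.1]
top only [ 6.08273e+02 -1.61605e+02 -4.00000e-02]
pl [ 567.3 -114.6  155. ] [-40.3  45.6]
pr [ 560.3 -222.8  155. ] [-43.7 -62.8]
edge_out [394.3 -52.3 188. ] [-215.4  102. ]
edge_in [395.6 -61.5 188. ] [-213.7   92.9]
hinge_out [603.9 -52.4 188. ] [ -5.9 109. ]
S pr [ 560.5 -217.3  155. ] [-43.7 -57.3]
S pl [ 561.  -118.4  155. ] [-46.5  41.5]
S edge_out [403.6 -54.2 188. ] [-205.9  100.5]
S edge_in [396.8 -57.8 188. ] [-212.6   96.6]
tape_roll [ 398. -381.   24.]
tape_roll [ 409. -379.   24.]
bottle [ 626. -499.   85.]
bottle [ 612. -479.   85.]
small_box [500. -47.  50.]
small_box [483. 464.  50.]
```

```bash
python3 - <<'E'
from h import *
o=arm.get_obs(); print(o["clock"],o["tcp_pos"],o["ft_force"],o["width"]); Rm=R.from_quat(o["tool_rot"]).as_matrix(); print(Rm.round(3))
# target: tool y horizontal along locker -/+y, tool z = 45deg fwd-down
q=np.array([606,-161.5,-.036]); ex=np.array([np.cos(q[2]),np.sin(q[2]),0]); ey=np.array([-ex[1],ex[0],0]); ez=np.array([0,0,1.])
z=(ex-ez)/2**.5
for sg in (1,-1):
    y=sg*ey; x=np.cross(y,z); Rt=np.c_[x,y,z]; print(sg,R.from_matrix(Rm.T@Rt).as_rotvec().round(3),Rt.round(3).tolist())
l2w=lambda x,y,zz: np.r_[q[:2]+x*ex[:2]+y*ey[:2],zz]
for p in [(-130,-20,250),(-80,-20,95),(12,-20,95)]: print(p,l2w(*p).round(1))
t=arm.snapshot("top"); print("blue",onz(t,(248,234),135).round())
E
```

```text
1.8 [ 237.52351443 -523.66760059  238.70975946] [-0.51457184 -0.03578606 -0.7424129 ] 1.001815109189829
[[ 0.911  0.413  0.   ]
 [ 0.413 -0.911 -0.   ]
 [ 0.     0.    -1.   ]]
1 [-1.035 -0.243 -2.499] [[-0.707, 0.036, 0.707], [0.025, 0.999, -0.025], [-0.707, 0.0, -0.707]]
-1 [-0.181  0.771  0.438] [[0.707, -0.036, 0.707], [-0.025, -0.999, -0.025], [0.707, -0.0, -0.707]]
(-130, -20, 250) [ 475.4 -176.8  250. ]
(-80, -20, 95) [ 525.3 -178.6   95. ]
(12, -20, 95) [ 617.3 -181.9   95. ]
blue [369. 122. 135.]
```

Call:
step_arm:
  dp:
    - [0, 0, -15]
    - [0, 0, -15]
    - [0, 0, -15]
    - [0, 0, -15]
    - [22.5, -35.5, 0]
    - [22.5, -35.5, 0]
    - [22.5, -35.5, 0]
    - [22.5, -35.5, 0]
    - [22.5, -35.5, 0]
    - [22.5, -35.5, 0]
    - [22.5, -35.5, 0]
    - [22.5, -35.5, 0]
  delta_rot:
    - [0, 0, 0.1155]
    - [0, 0, 0.1155]
    - [0, 0, 0.1155]
    - [0, 0, 0.1155]
    - [0, 0, 0]
    - [0, 0, 0]
    - [0, 0, 0]
    - [0, 0, 0]
    - [0, 0, 0]
    - [0, 0, 0]
    - [0, 0, 0]
    - [0, 0, 0]
  jaw: 128

```text
clock: 3.05
tcp_pos: [428.4, -244.9, 299.0]
tool_rot: [1.0, -0.018, 0.0, 0.0]
ft_force: [0.7, -0.6, 0.0]
width: 0.5
```

Call:
step_arm:
  dp:
    - [22.5, -35.5, 0]
    - [22.5, -35.5, 0]
    - [0, 0, 0]
    - [0, 0, 0]
    - [0, 0, 0]
    - [0, 0, 0]
    - [0, 0, 0]
    - [0, 0, 0]
    - [0, 0, 0]
  delta_rot:
    - [0, 0, 0]
    - [0, 0, 0]
    - [0, 0.131, 0]
    - [0, 0.131, 0]
    - [0, 0.131, 0]
    - [0, 0.131, 0]
    - [0, 0.131, 0]
    - [0, 0.13, 0]
    - [0, 0, 0]

```text
clock: 3.95
tcp_pos: [473.0, -176.0, 295.4]
tool_rot: [0.924, -0.019, 0.382, 0.006]
ft_force: [0.5, -0.2, -0.6]
width: 0.498
```

```bash
python3 - <<'E'
from h import *
t=arm.snapshot("wrist"); print(t["xyz"],t["attitude"],t["k1"],np.array(t["K"]).tolist())
for n in ["parcel","door","locker"]: print(n,[(round(r["p"],2),np.round(r["location"]).tolist(),int(r["mask"].sum())) for r in arm.trace(t,n)])
save(t,"w1.png",f=1.42); 
E
```

```text
[ 430.76263533 -174.99841801  459.27165175] [-0.1572113   0.16093054  0.70267151 -0.67501016] -0.06383684646932841 [[319.4619657505507, 0.0, 271.6065091397637], [0.0, 319.4619657505507, 210.91476420510125], [0.0, 0.0, 1.0]]
parcel [(0.65, [216.0, 265.0], 8075), (0.63, [379.0, 56.0], 369)]
door [(0.63, [247.0, 160.0], 5472)]
locker [(0.56, [130.0, 236.0], 39158)]
```

View pics/w1.png

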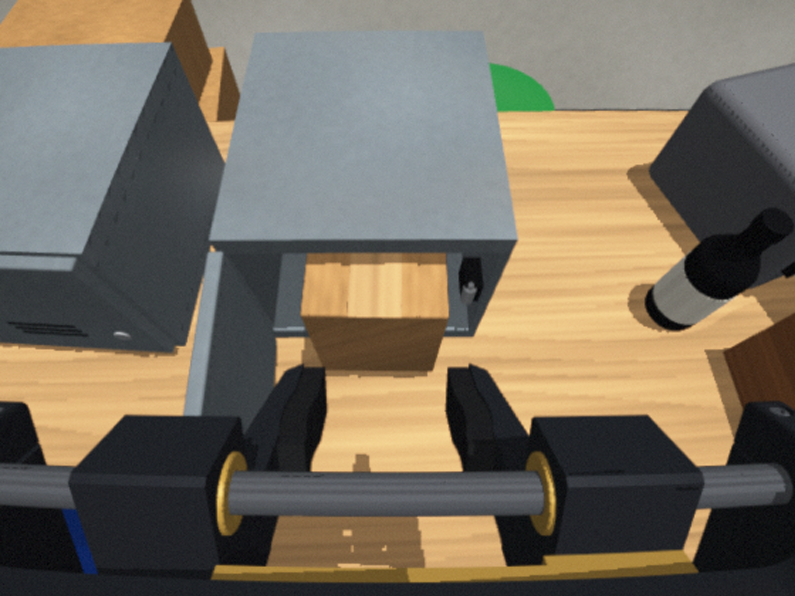

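The wrist view shows the brown parcel ahead between the fingers, with front-top corners at (302,316) and (447,318). The locker roof's front corners are at (214,241) and (517,240), and the door is on the left at about (205,330). The roller is at (470,290).

```bash
python3 - <<'E'
from h import *
t=arm.snapshot("wrist")
g=lambda p,z: onz(t,(p[0]/1.42-.15,p[1]/1.42-.15),z)
for n,p,z in [("rl",(214,241),190),("rr",(517,240),190),("bl",(256,33),190),("br",(483,33),190),("pl",(302,316),155),("pr",(447,318),155),("dhinge",(208,252),188),("d_out_near",(186,414),188),("d_in_near",(196,414),188)]: print(n,g(p,z).round(1))
E
```

```text
rl [619.1 -58.4 190. ]
rr [ 612.2 -278.   190. ]
bl [863.3 -64.2 190. ]
br [ 854.9 -286.9  190. ]
pl [ 573.1 -118.9  155. ]
pr [ 567.7 -227.   155. ]
dhinge [611.2 -54.4 188. ]
d_out_near [494.9 -56.3 188. ]
d_in_near [494.7 -62.5 188. ]
```

Call:
step_arm:
  dp:
    - [-23.5, 0, 23.5]
    - [-23.5, 0, 23.5]
    - [-23.5, 0, 23.5]
    - [-23.5, 0, 23.5]
    - [-23.5, 0, 23.5]
    - [-23.5, 0, 23.5]
    - [17, 0, 17]
    - [17, 0, 17]
    - [11, 0, 11]
    - [0, 0, 0]
  delta_rot:
    - [0, 0, 0]
    - [0, 0, 0]
    - [0, 0, 0]
    - [0, 0, 0]
    - [0, 0, 0]
    - [0, 0, 0]
    - [0, 0, 0]
    - [0, 0, 0]
    - [0, 0, 0]
    - [0, 0, 0]

```text
clock: 5.2
tcp_pos: [541.6, -179.3, 99.9]
tool_rot: [0.924, -0.015, 0.383, 0.007]
ft_force: [-0.7, -0.3, -0.3]
width: 0.499
```

Call:
step_arm:
  dp:
    - [3.5, 0, 3.5]
    - [3.5, 0, 3.5]
    - [3.5, 0, 3.5]
    - [3.5, 0, 3.5]
  delta_rot:
    - [0, 0, 0]
    - [0, 0, 0]
    - [0, 0, 0]
    - [0, 0, 0]

```text
clock: 5.6
tcp_pos: [558.6, -180.4, 99.3]
tool_rot: [0.924, -0.017, 0.382, 0.007]
ft_force: [-4.0, -0.8, 0.9]
width: 0.5
```

Call:
step_arm:
  dp:
    - [3.5, 0, 3.5]
    - [3.5, 0, 3.5]
    - [3.5, 0, 3.5]
    - [3.5, 0, 3.5]
  delta_rot:
    - [0, 0, 0]
    - [0, 0, 0]
    - [0, 0, 0]
    - [0, 0, 0]

```text
clock: 6.0
tcp_pos: [578.6, -180.7, 99.2]
tool_rot: [0.924, -0.017, 0.382, 0.007]
ft_force: [-3.8, -0.9, 2.1]
width: 0.495
```

Call:
step_arm:
  dp:
    - [1.8, 0, 5.3]
    - [1.8, 0, 5.3]
    - [1.8, 0, 5.3]
    - [1.8, 0, 5.3]
  delta_rot:
    - [0, 0, 0]
    - [0, 0, 0]
    - [0, 0, 0]
    - [0, 0, 0]

```text
clock: 6.4
tcp_pos: [598.8, -181.4, 89.1]
tool_rot: [0.924, -0.017, 0.382, 0.007]
ft_force: [-3.8, -0.4, 3.5]
width: 0.495
```

Call:
step_arm:
  dp:
    - [1.8, 0, 5.3]
    - [1.8, 0, 5.3]
    - [1.8, 0, 5.3]
    - [0, 0, 0]
  delta_rot:
    - [0, 0, 0]
    - [0, 0, 0]
    - [0, 0, 0]
    - [0, 0, 0]

```text
clock: 6.8
tcp_pos: [613.9, -181.9, 81.5]
tool_rot: [0.924, -0.017, 0.382, 0.007]
ft_force: [-1.1, 0.3, 0.8]
width: 0.5
```

```bash
python3 - <<'E'
from h import *
t=arm.snapshot("wrist"); print(t["xyz"]); save(t,"w2.png",f=1.42)
E
```

```text
[ 571.48088704 -180.42114691  245.37856877]
```

View pics/w2.png

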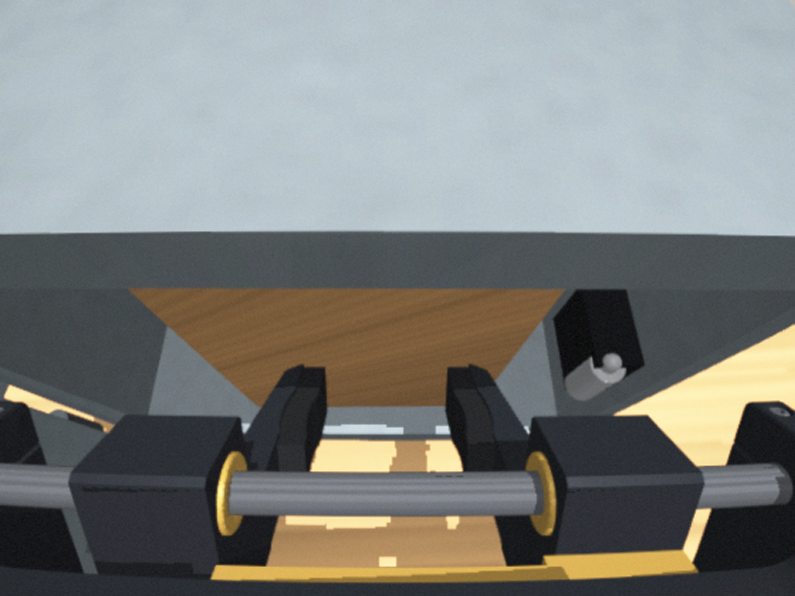

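The wrist view shows the parcel face now behind the mouth edge. Its bottom edge is at row ~405, the floor's front lip at ~437, and the roof front edge at 234/289.

```bash
python3 - <<'E'
from h import *
t=arm.snapshot("wrist")
g=lambda p,z: onz(t,(p[0]/1.42-.15,p[1]/1.42-.15),z).round(1)
for n,p,z in [("roof top edge",(397,233),190),("roof low edge",(397,289),172),("parcel bot",(300,405),20),("parcel bot2",(440,405),20),("floor lip",(390,438),20),("lip L",(60,233),190),("lip R",(740,235),190)]: print(n,g(p,z))
E
```

```text
roof top edge [ 609.3 -183.4  190. ]
roof low edge [ 609.3 -183.8  172. ]
parcel bot [ 624.6 -139.3   20. ]
parcel bot2 [ 622.1 -209.2   20. ]
floor lip [ 607.  -183.6   20. ]
lip L [ 611.5 -132.   190. ]
lip R [ 607.5 -236.1  190. ]
```

Call:
step_arm:
  dp:
    - [-7, 0, -7]
    - [-21, 0, -21]
    - [-21, 0, -21]
    - [-21, 0, -21]
    - [-21, 0, -21]
    - [24, 0, -24]
    - [26, 0, -26]
    - [26, 0, -26]
    - [26, 0, -26]
    - [26, 0, -26]
    - [26, 0, -26]
    - [0, 0, 0]
  delta_rot:
    - [0, 0, 0]
    - [0, 0, 0]
    - [0, 0, 0]
    - [0, 0, 0]
    - [0, 0, 0]
    - [0, 0, 0]
    - [0, 0, 0]
    - [0, 0, 0]
    - [0, 0, 0]
    - [0, 0, 0]
    - [0, 0, 0]
    - [0, 0, 0]

```text
clock: 8.1
tcp_pos: [485.9, -179.0, 306.0]
tool_rot: [0.922, -0.015, 0.386, 0.011]
ft_force: [0.2, -0.1, -0.5]
width: 0.498
```

Call:
step_arm:
  dp:
    - [0, 0, 0]
    - [0, 0, 0]
    - [0, 0, 0]
    - [0, 0, 0]
    - [0, 0, 0]
    - [0, 0, 0]
    - [0, 0, 0]
  delta_rot:
    - [0, -0.131, 0]
    - [0, -0.131, 0]
    - [0, -0.131, 0]
    - [0, -0.131, 0]
    - [0, -0.131, 0]
    - [0, -0.13, 0]
    - [0, 0, 0]
  jaw: 255

```text
clock: 8.8
tcp_pos: [485.7, -176.9, 297.4]
tool_rot: [1.0, -0.017, -0.003, -0.001]
ft_force: [-0.2, 1.0, -0.3]
width: 0.003
```

```bash
python3 - <<'E'
from h import *
o=arm.get_obs(); print(o["tcp_pos"],o["joint_pos"],o["tool_rot"])
t=arm.snapshot("wrist"); print(t["xyz"]); a=t["image"]
u=arm.snapshot("top"); b=cv2.resize(u["image"][80:232,280:380],None,fx=3.1,fy=3.1,interpolation=cv2.INTER_CUBIC)
im=np.zeros((480,800,3),np.uint8); im[:360,:480]=cv2.resize(a,(480,360)); im[:b.shape[0],485:485+b.shape[1]]=b; cv2.imwrite("pics/w3.png",im[:,:,::-1])
E
```

```text
[ 485.69195078 -176.94018342  297.43266353] [-5.79003507e-01  7.95084061e-03  1.67527758e+00 -4.34493605e-04
  1.46412628e+00  1.02552622e+00] [ 0.99985399 -0.01684208 -0.00255278 -0.00135286]
[ 571.8023579  -180.18382822  443.758217  ]
```

View pics/w3.png

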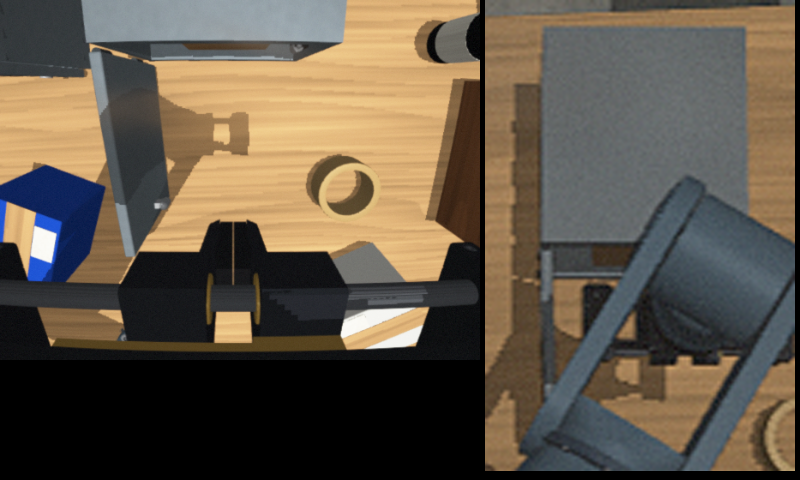

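The wrist view shows the parcel inside and the door still open, with its top edge running from (92,52) to (126,256). The blue carton stands to the left of it, corner at (105,185).

```bash
python3 - <<'E'
from h import *
t=arm.snapshot("wrist")
g=lambda p,z: onz(t,(p[0]/.857,p[1]/.857),z).round(1)
for n,p,z in [("hinge_out",(90,51),188),("edge_out",(124,257),188),("edge_in",(131,256),188),("mouthL",(84,42),190),("mouthR",(345,38),190),("blue",(105,185),135),("blue2",(47,165),135),("blue3",(0,182),135)]: print(n,g(p,z))
E
```

```text
hinge_out [607.  -55.1 188. ]
edge_out [396.4 -51.9 188. ]
edge_in [397.5 -60.1 188. ]
mouthL [614.4 -51.9 190. ]
mouthR [ 608.6 -276.9  190. ]
blue [463.8 -19.5 135. ]
blue2 [491.9  48.7 135. ]
blue3 [472.4 118.8 135. ]
```

```bash
python3 - <<'E'
from h import *
t=arm.snapshot("wrist");u=arm.snapshot("top")
def tri(a,b):
    (o1,d1),(o2,d2)=a,b; A=np.c_[d1,-d2]; k=np.linalg.lstsq(A,o2-o1,rcond=None)[0]; p,q=o1+d1*k[0],o2+d2*k[1]; return ((p+q)/2).round(),np.linalg.norm(p-q).round(1)
print(tri(ray(t,(105/.857,185/.857)),ray(u,(384/1.42,317/1.42))))
print(tri(ray(t,(47/.857,165/.857)),ray(u,(341/1.42,297/1.42))))
E
```

```text
(array([415.,  53.,  -6.]), np.float64(1.0))
(array([463., 160.,  -8.]), np.float64(18.3))
```

Call:
step_arm:
  dp:
    - [0, 0, 0]
    - [0, 0, 0]
    - [0, 0, 0]
    - [0, 0, 0]
    - [0, 0, 0]
    - [0, 0, 0]
    - [0, 0, 0]
    - [0, 0, 0]
    - [0, 0, 0]
    - [0, 0, 0]
    - [0, 0, 0]
    - [0, 0, 0]
  delta_rot:
    - [0, 0, -0.1328]
    - [0, 0, -0.1328]
    - [0, 0, -0.1328]
    - [0, 0, -0.1328]
    - [0, 0, -0.1328]
    - [0, 0, -0.1328]
    - [0, 0, -0.1328]
    - [0, 0, -0.1328]
    - [0, 0, -0.1328]
    - [0, 0, -0.1328]
    - [0, 0, -0.1328]
    - [0, 0, -0.1328]

```text
clock: 10.25
tcp_pos: [484.1, -177.5, 300.4]
tool_rot: [0.71, 0.704, 0.001, 0.001]
ft_force: [0.6, 0.5, 0.3]
width: 0.008
```

Call:
step_arm:
  dp:
    - [39, -15, 0]
    - [39, -15, 0]
    - [39, -15, 0]
    - [39, -16, 0]
    - [0, 0, 0]
    - [0, 0, 0]
  delta_rot:
    - [0, 0, 0]
    - [0, 0, 0]
    - [0, 0, 0]
    - [0, 0, 0]
    - [0, 0, 0]
    - [0, 0, 0]

```text
clock: 10.85
tcp_pos: [425.6, -20.4, 300.4]
tool_rot: [0.711, 0.703, 0.001, 0.001]
ft_force: [0.2, -0.4, -1.0]
width: 0.006
```

```bash
python3 - <<'E'
from h import *
o=arm.get_obs(); print(o["tcp_pos"],o["joint_pos"].round(2) if hasattr(o["joint_pos"],"round") else o["joint_pos"]); print(R.from_quat(o["tool_rot"]).as_matrix().round(3))
t=arm.snapshot("wrist"); print(t["xyz"]); save(t,"w4.png")
E
```

```text
[425.55401717 -20.36723301 300.43692229] [-0.33 -0.22  1.88  0.    1.48 -0.32]
[[ 0.012  1.     0.003]
 [ 1.    -0.012 -0.001]
 [-0.001  0.003 -1.   ]]
[427.0091767   64.33497482 447.15965107]
```

View pics/w4.png

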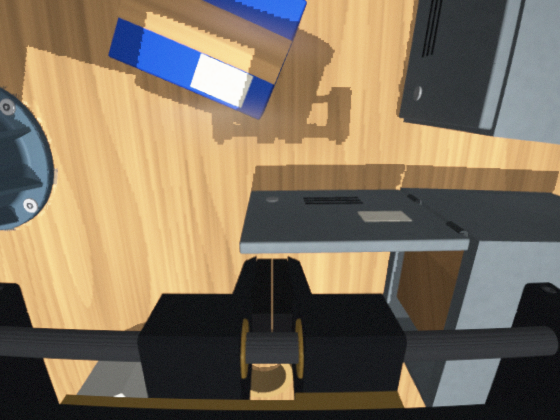

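The door's outer face is seen from above, with its top edge running from (240,247) to (468,242). The blue carton is clear of the descent, above row 118.

```bash
python3 - <<'E'
from h import *
t=arm.snapshot("wrist")
for p in [(240,252),(240,244),(466,249),(466,240),(470,240)]: print(p,onz(t,p,188).round(1))
print(proj(t,[[427,-20,300],[427,-20,140],[427,-20,188]]).round())
E
```

```text
(240, 252) [398.1 -63.9 188. ]
(240, 244) [398.4 -56.  188. ]
(466, 249) [605.3 -64.9 188. ]
(466, 240) [603.5 -55.8 188. ]
(470, 240) [607.4 -55.9 188. ]
[[272. 271.]
 [271. 190.]
 [272. 205.]]
```

Call:
step_arm:
  dp:
    - [4, 0, 40]
    - [4, 0, 40]
    - [0, 0, 40]
    - [0, 0, 40]
    - [0, 0, 0]
  delta_rot:
    - [0, 0, 0]
    - [0, 0, 0]
    - [0, 0, 0]
    - [0, 0, 0]
    - [0, 0, 0]

```text
clock: 11.45
tcp_pos: [422.3, -12.6, 135.0]
tool_rot: [0.713, 0.702, -0.002, -0.005]
ft_force: [-0.2, 0.3, -0.5]
width: 0.005
```

Call:
step_arm:
  dp:
    - [-9, 0, -2]
    - [-9, 0, -2]
    - [-9, 0, -1]
    - [-4, 0, 0]
    - [-9.26, -0.52, 0]
    - [-9.26, -0.52, 0]
    - [-9.26, -0.52, 0]
    - [-9.26, -0.52, 0]
    - [-9.26, -0.52, 0]
    - [-9.26, -0.52, 0]
    - [-9.26, -0.52, 0]
    - [-9.26, -0.52, 0]
  delta_rot:
    - [0, 0, 0]
    - [0, 0, 0]
    - [0, 0, 0]
    - [0, 0, 0]
    - [0, 0, -0.05]
    - [0, 0, -0.05]
    - [0, 0, -0.05]
    - [0, 0, -0.05]
    - [0, 0, -0.05]
    - [0, 0, -0.05]
    - [0, 0, -0.05]
    - [0, 0, -0.05]

```text
clock: 12.65
tcp_pos: [433.9, -117.7, 145.7]
tool_rot: [0.557, 0.83, 0.0, 0.001]
ft_force: [0.1, 1.0, 0.8]
width: 0.004
```

Call:
step_arm:
  dp:
    - [-9.26, -0.52, 0]
    - [-9.26, -0.52, 0]
    - [-9.26, -0.52, 0]
    - [-9.26, -0.52, 0]
    - [-9.26, -0.52, 0]
    - [-9.26, -0.52, 0]
    - [-9.26, -0.52, 0]
    - [-9.26, -0.52, 0]
  delta_rot:
    - [0, 0, -0.05]
    - [0, 0, -0.05]
    - [0, 0, -0.05]
    - [0, 0, -0.05]
    - [0, 0, -0.05]
    - [0, 0, -0.05]
    - [0, 0, -0.05]
    - [0, 0, -0.05]

```text
clock: 13.45
tcp_pos: [469.5, -182.1, 145.6]
tool_rot: [0.381, 0.924, -0.0, 0.001]
ft_force: [-0.1, 1.3, -0.7]
width: 0.007
```

Call:
step_arm:
  dp:
    - [-9.26, -0.52, 0]
    - [-9.26, -0.52, 0]
    - [-9.26, -0.52, 0]
    - [-9.26, -0.52, 0]
    - [-9.26, -0.52, 0]
    - [-9.26, -0.52, 0]
    - [-9.26, -0.52, 0]
    - [-9.26, -0.52, 0]
    - [-9.26, -0.52, 0]
    - [-9.26, -0.52, 0]
  delta_rot:
    - [0, 0, -0.05]
    - [0, 0, -0.05]
    - [0, 0, -0.05]
    - [0, 0, -0.05]
    - [0, 0, -0.05]
    - [0, 0, -0.05]
    - [0, 0, -0.05]
    - [0, 0, -0.05]
    - [0, 0, -0.05]
    - [0, 0, -0.05]

```text
clock: 14.45
tcp_pos: [544.4, -235.0, 145.5]
tool_rot: [0.141, 0.99, -0.0, 0.0]
ft_force: [-1.4, 0.4, 0.2]
width: 0.006
```

```bash
python3 - <<'E'
from h import *
o=arm.get_obs(); print(o["tcp_pos"],o["ft_force"],R.from_quat(o["tool_rot"]).as_matrix().round(3)[:,0])
t=arm.snapshot("wrist"); a=t["image"]; print(t["xyz"],t["attitude"]); u=arm.snapshot("side"); b=cv2.resize(u["image"][80:230,180:330],None,fx=2,fy=2)
im=np.zeros((420,770,3),np.uint8); im[:345,:460]=cv2.resize(a,(460,345)); im[:300,465:765]=b; cv2.imwrite("pics/w5.png",im[:,:,::-1])
E
```

```text
[ 544.44169962 -235.01682481  145.53383451] [-1.36535491  0.41572467  0.16306619] [-0.96   0.279 -0.001]
[ 464.02802461 -211.39223977  292.28691774] [-0.13146264 -0.09851294  0.5923872   0.78872693]
```

View pics/w5.png

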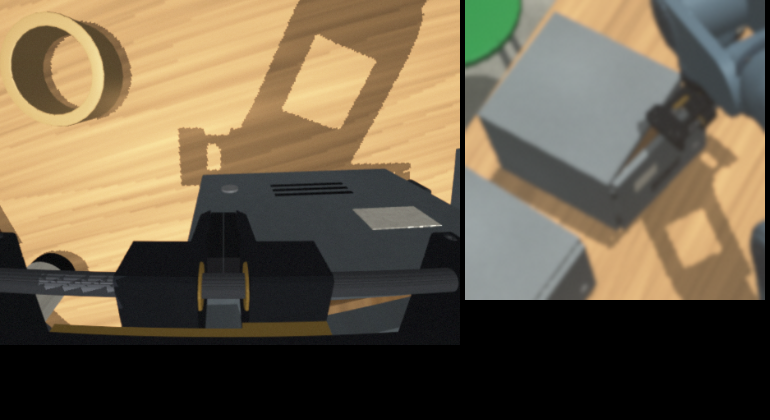

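The side and wrist views show the door at about 0.25 rad, with the shut fingers on its outer face near the free edge (wrist (225,215)). The tape roll is clear.

Call:
step_arm:
  dp:
    - [-9.26, -0.52, 0]
    - [-7.4, -0.5, 0]
    - [-3.7, -0.26, 0]
    - [-3.7, -0.26, 0]
    - [-3.7, -0.26, 0]
  delta_rot:
    - [0, 0, -0.05]
    - [0, 0, -0.04]
    - [0, 0, -0.02]
    - [0, 0, -0.02]
    - [0, 0, -0.02]

```text
clock: 15.05
tcp_pos: [569.6, -242.2, 145.0]
tool_rot: [0.067, 0.998, 0.0, -0.001]
ft_force: [-12.4, 1.3, 9.8]
width: 0.004
```

Call:
step_arm:
  dp:
    - [-1.85, -0.13, 0]
    - [-1.85, -0.13, 0]
  delta_rot:
    - [0, 0, -0.01]
    - [0, 0, -0.01]

```text
clock: 15.25
tcp_pos: [572.7, -242.9, 145.1]
tool_rot: [0.057, 0.998, 0.0, -0.002]
ft_force: [-8.3, 0.7, 4.8]
width: 0.003
```

Call:
step_arm:
  dp:
    - [-1.85, -0.13, 0]
  delta_rot:
    - [0, 0, -0.01]

```text
clock: 15.35
tcp_pos: [575.1, -243.3, 145.1]
tool_rot: [0.052, 0.999, 0.0, -0.001]
ft_force: [-3.3, 1.5, 2.8]
width: 0.004
```

Call:
step_arm:
  dp:
    - [-1.85, -0.13, 0]
  delta_rot:
    - [0, 0, -0.01]

```text
clock: 15.45
tcp_pos: [577.6, -243.7, 145.0]
tool_rot: [0.047, 0.999, 0.0, -0.0]
ft_force: [-0.8, 0.7, 1.4]
width: 0.004
```

Call:
step_arm:
  dp:
    - [-1.85, -0.13, 0]
  delta_rot:
    - [0, 0, -0.01]

```text
clock: 15.55
tcp_pos: [580.1, -244.1, 144.9]
tool_rot: [0.042, 0.999, -0.0, 0.0]
ft_force: [0.8, 1.0, 0.6]
width: 0.004
```

Call:
step_arm:
  dp:
    - [-1.5, 0, 0]
  delta_rot:
    - [0, 0, -0.01]

```text
clock: 15.65
tcp_pos: [581.7, -244.3, 144.8]
tool_rot: [0.037, 0.999, -0.0, 0.0]
ft_force: [0.4, 0.2, -0.0]
width: 0.005
```

Call:
step_arm:
  dp:
    - [-1, 0, 0]
    - [0, 0, 0]
  delta_rot:
    - [0, 0, -0.01]
    - [0, 0, 0]

```text
clock: 15.85
tcp_pos: [582.2, -244.4, 144.8]
tool_rot: [0.032, 0.999, -0.0, -0.0]
ft_force: [-2.6, 0.6, 1.9]
width: 0.005
```

Call:
step_arm:
  dp:
    - [-1, 0, 0]
    - [0, 0, 0]
  delta_rot:
    - [0, 0, -0.01]
    - [0, 0, 0]

```text
clock: 16.05
tcp_pos: [582.3, -244.5, 144.8]
tool_rot: [0.027, 1.0, 0.0, -0.001]
ft_force: [-6.5, -0.1, 4.7]
width: 0.007
```

Call:
step_arm:
  dp:
    - [-1, 0, 0]
    - [0, 0, 0]
  delta_rot:
    - [0, 0, -0.01]
    - [0, 0, 0]

```text
clock: 16.25
tcp_pos: [582.5, -244.6, 144.8]
tool_rot: [0.022, 1.0, 0.0, -0.002]
ft_force: [-11.4, -0.5, 6.7]
width: 0.004
```

Call:
step_arm:
  dp:
    - [2, 0, 0]
    - [5, 0, 0]
    - [20, 0, 0]
    - [40, 0, 0]
    - [40, 0, 0]
    - [0, 0, -40]
    - [0, 0, -40]
    - [0, 0, 0]
  delta_rot:
    - [0, 0, 0]
    - [0, 0, 0]
    - [0, 0, 0]
    - [0, 0, 0]
    - [0, 0, 0]
    - [0, 0, 0]
    - [0, 0, 0]
    - [0, 0, 0]

```text
clock: 17.05
tcp_pos: [479.9, -241.6, 230.9]
tool_rot: [0.022, 1.0, -0.003, 0.005]
ft_force: [0.4, 0.1, 0.6]
width: 0.006
```

```bash
python3 - <<'E'
from h import *
o=arm.get_obs(); print(o["tcp_pos"],o["ft_force"])
a=arm.snapshot("wrist")["image"]; u=arm.snapshot("side"); b=cv2.resize(u["image"][80:230,180:330],None,fx=2.6,fy=2.6,interpolation=cv2.INTER_CUBIC)
im=np.zeros((420,795,3),np.uint8); im[:300,:400]=cv2.resize(a,(400,300)); im[:390,405:795]=b; cv2.imwrite("pics/w6.png",im[:,:,::-1])
E
```

```text
[ 479.92486137 -241.64577518  230.89553325] [0.36123054 0.12787853 0.63294425]
```

View pics/w6.png

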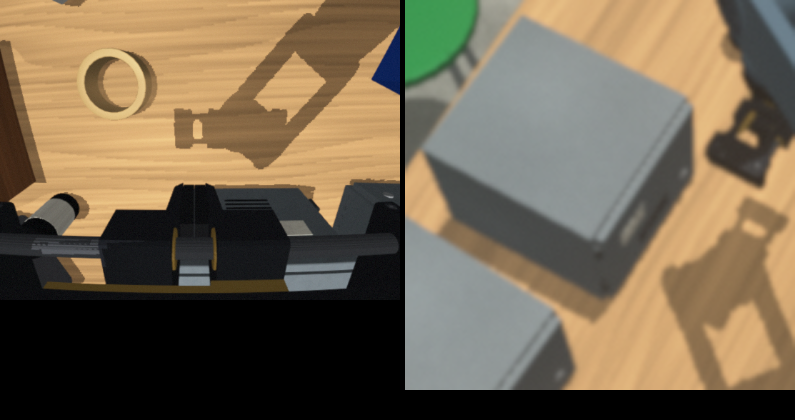

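The side view shows the door flat on the mouth, its top edge parallel to the roof edge from (600,245) to (690,100), just as on the neighbour. The tape roll and bottle look undisturbed.

```bash
python3 -c "
from cell import arm
print(arm.finish_job())"
```

```text
the job is handed in; nothing more can be done
None
```

The parcel is inside the locker and the door is shut on its catch. I handed the job in at about 17 s of the 64 s allowed, and `finish_job` gave no verdict.

- **Parcel:** I pushed it straight back with two half-open fingers, using about 4 N. The wrist camera put its front about 13 mm behind the mouth plane. The door was still at about 1.55 rad.
- **Door:** I guided it round its hinge at about 0.5 rad/s. Resistance rose to about 12 N horizontally (about 16 N in all) roughly 0.07 rad from shut, where the catch should be, then fell to nothing. The door then met a firm stop 12.7 mm further on, where I pressed with about 11 N horizontally (about 13 N in all).
- **Last checks:** After the arm backed away, the side view showed the door flat on the mouth. The tape roll and bottle were in view and looked undisturbed; the small box was not in the last pictures, but nothing went near it.
- **Disagreements and gaps:** The cameras put the mouth plane anywhere from 606 to 615 mm. I took 610 mm, and the parcel clears the limit across most of that range. The final door angle rests on contact force and the picture, not a direct reading.

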